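Top up the short stack of mixing cups

ROBOT

A 7-joint arm with a two-finger parallel gripper is mounted at the origin on a cart in front of the work surface, level with it; the furniture and walls round the work are solid. World frame = base frame: x ahead of the robot, y to its left, z up, the work surface at z = 0. Lengths are in m, angles in rad, forces in N, time in s.
With the tool pointing down it reaches from about 0.425 to 0.875 m from the base axis. Payload 4.7 kg.
Tool frame: the origin (TCP) lies between the finger pads; the fingertips stand 19 mm ahead of it and the grasp point (between the pads) is the TCP (ctrl.tip_extent is the distance from the TCP to the fingertips, in m); z points along the fingers, y is the line along which they close (so a half turn about z gives the same grasp; the last joint's range is limited). The gripper opens to 87 mm and grips with 3 to 60 N. Pads are 19 mm wide; open, the fingers measure 117 mm over their backs; the gripper's body (75 mm by 190 mm) begins 51 mm behind the grasp point.
Start: joints at [-1.294, 0.321, -0.07, 1.45, 0.023, 1.371, -0.057], TCP at [0.169, 0.628, 0.242] pointing down, gripper open.
Joint ranges: [-2.86, 2.86], [-0.3, 2.09], [-1.38, 1.24], [0.06, 2.45], [-1.56, 4.7], [0.09, 2.05], [-2.69, 2.69]. Speed limits (rad/s): [2.57, 2.57, 3.14, 3.14, 3.14, 3.14, 3.14].

INTERFACE

Orientations are given as a rotation vector (axis times angle).
In Python, from bench import ctrl gives the robot as it stands.
- The arm moves only by the shell command python3 -m crank 'ROWS' [OPENING] [FORCE]. ROWS is JSON, a list of rows, each an object of numbers: "tx", "ty", "tz": the shift along the tool's x, y, z in mm; "turn": the turn about the tool's z in units of 5 degrees (1.0 is 5 degrees). In form: [{"tx": .., "ty": .., "tz": .., "turn": ..}, ...]. A call has 1 to 5 rows; each row is the pose to reach, as a shift and turn from the pose commanded when the call began, along the tool's axes at that moment; what a row does not reach only later rows make up. A row lasts 1/8 s, in which the tool goes at most 62.5 mm and 10.7 degrees, less where a joint would pass 70% of its speed; a pose out of reach is approached as far as the arm can. A call with a gripper value outside its range is refused whole. OPENING is the finger opening in mm, from 0 to 87, set as the call begins (- or left out, the last holds). The fingers move at their own pace and stop on an object; FORCE is the grip in N (left out, the last holds). Time passes only in rows, so rows that repeat a pose let the fingers close. It gives the time, the measured TCP pose, the force, the opening and the grip force at its end, in the units of the state.
- ctrl.get_state(): the state, without advancing time (a new reading comes with each control period).
- ctrl.get_image(name): name is "scene" or "top"; returns (picture, depth): 384x512x3 uint8, red, green, blue; 384x512 float32, m along the optical axis (not along the pixel's ray), 0 where there is no reading.
- ctrl.camera_model(name): a dict with "intrinsics" (3x3 intrinsics, pixels), "origin" and "orientation" of the camera in the world. Camera axes: x right, y down, z forward; pixel columns grow to the right and rows downward; lengths in m; the calibration is good to about 2 mm. A picture is of the moment at which its call begins. camera_model takes no time and is no camera call.
- ctrl.close_job(): hands the job in; it is judged then, once.
Trained networks look in the newest picture that a camera, given by its name, has taken for a name from the list of things; names that differ only in an ending like _2 or _b are one class to them, and where a whole thing is asked for, a point or a joint stands for the part that bears it (a point fixed in the world has none). Each returns a list of dicts, best first, with "confidence" (0 to 1); they miss things now and then, are a little off and sometimes report something else, mostly with a low value. They report only what shows in the picture. A call takes as long as a camera call.
- ctrl.recognise(camera, query): "xyz" ([x, y, z] in m, in world coordinates, good to about 4 mm: the middle of the surface that is visible of it).
- ctrl.mark_of(camera, query): "xyz" ([x, y, z] in m, in world coordinates, good to about 4 mm: a listed point, or the origin of a listed thing).
The state is a dict: "time": time; "joint_positions": joint angles; "qd": joint speeds; "joint_torque": joint torques, N m; "position": TCP position; "tool_rot": TCP orientation; "ft_force": force on the tool from outside, world axes, zero at the start; "torque": the same for the moment, N m; "grip_width": opening from 0.0 (shut) to 1.0 (fully open); "grip_force": force on a finger pad.
Only numpy, scipy, OpenCV 4.12 (cv2) and the standard library are available. Lean on these libraries where they do the work, as an engineer would, in place of code of your own. Each camera call takes 0.05 s, during which the arm holds its last target. There are 200 camera calls.

TASK

Two loose grey mixing cups stand on the bench, and two weighted holders keep such cups nested in a leaning stack: one holder already has its full three cups, the other only one. Put both loose cups away by nesting them, one after the other and fully home, in the holder that has only one cup, so that it too holds a stack of three. Put nothing on the full stack, lower the cups in without dropping or forcing them, and leave the other things on the bench where they stand.

Things in the scene. Friction and masses are not known exactly. Their poses are not given: they have to be found in the camera images.
- holder_low: The holder with only one cup in it; fixed. A round steel foot (100 mm across, 12 mm high) with a leaning grey socket. Origin: centre of the foot's underside, on the bench. The cups lean 30 degrees from vertical towards the holder's own -x.
- low_cup: The single cup clamped in holder_low (it cannot be taken out), same shape as the loose cups. Origin: centre of its underside, 36 mm above the bench; z along the cup's axis to its open mouth (30 degrees from vertical), y level. A cup fully nested in it has its underside on this cup's raised floor, so its origin lies 30 mm along this z axis, and that of the next cup 60 mm along it.
- holder_full: The other holder, same foot and socket; fixed. Its stack of three cups, which cannot be taken out, is 140 mm long along its axis. Origin and lean as for holder_low. The holders may swap places.
- cup_a: Loose tapered grey cup, upright, 80 mm high, 60 g, wall 3 mm. Foot 40 mm across, widening to 61 mm at 57 mm height, then a straight rim band 66 mm across from 60 to 80 mm (grip there). Inside, a flat raised floor 30 mm above the underside. A nested cup is about 2 mm loose all round and stands 30 mm out of the one below, its rim band free. Origin: centre of the underside, z to the mouth.
- cup_b: The other loose cup, identical to cup_a; either may go in first.
- paste_jar: Bystander: screw-top jar 55 mm across, 54 mm high, among the cups. Origin: centre of its underside.
- body_ivory: Bystander: hollow ivory printed body 76x68 mm, 104 mm high. Origin: centre of its underside.
- body_black: Bystander: hollow black printed body 71x69 mm, 110 mm high. Origin: centre of its underside.
- body_black6: Bystander: hollow black printed body, 108 mm high, at the right. Origin: centre of its underside.
- body_black7: Bystander: hollow black printed body, 105 mm high, at the right. Origin: centre of its underside.

How it is judged:
By the outcome, as a careful person would: the job done as asked, in the order asked, and still so for the second after the job is handed in, with the robot touching nothing.
It also fails if it takes over 50 s, if anything falls off the work surface, if the arm or the gripper's body presses on something with over 40 N, if the wrist force passes 120 N, or if a joint passes its speed limit or range.

## Working session

There is one attempt and no reset: what is moved stays moved. The work goes in short steps, Python scripts to look and compute and a shell command to move; the robot and the scene stay as the last step left them, time stands still between calls to the robot, and variables do not carry over. Pictures are saved under pics/ and viewed, at most 10 in all, crops included, and the job is handed in when it is done.

```bash
mkdir -p pics; ls; python3 - <<'E'
from bench import ctrl
import cv2,numpy as np
for c in("scene","top"):
    im,d=ctrl.get_image(c); cv2.imwrite(f"pics/{c}0.png",im[:,:,::-1]); np.savez(f"pics/{c}0.npz",im=im,d=d)
    m=ctrl.camera_model(c); print(c,{k:np.round(v,3).tolist() for k,v in m.items()})
    for q in("holder_low","low_cup","holder_full","cup_a","paste_jar","body_ivory","body_black","body_black6"):
        print(q,[(np.round(r["xyz"],3).tolist(),round(r["confidence"],2)) for r in ctrl.mark_of(c,q)])
s=ctrl.get_state();print({k:np.round(v,3).tolist() for k,v in s.items()})
E
```

```text
pics
scene {'intrinsics': [[398.249, 0.0, 250.669], [0.0, 398.249, 189.559], [0.0, 0.0, 1.0]], 'origin': [-0.115, -0.886, 0.469], 'orientation': [-1.921, 0.827, -0.529]}
holder_low [([0.561, -0.23, -0.002], 0.78)]
low_cup [([0.587, -0.244, 0.036], 0.6)]
holder_full [([0.533, -0.45, 0.002], 0.65), ([0.467, -0.308, -0.002], 0.59)]
cup_a [([0.427, -0.227, -0.003], 0.96), ([0.389, -0.374, 0.003], 0.88)]
paste_jar [([0.297, -0.273, 0.004], 0.62), ([0.47, -0.307, -0.0], 0.45)]
body_ivory [([0.295, -0.274, 0.003], 0.79)]
body_black [([0.412, -0.486, -0.001], 0.9), ([0.438, -0.572, 0.0], 0.67), ([0.534, -0.551, -0.002], 0.65)]
body_black6 [([0.412, -0.486, -0.001], 0.9), ([0.438, -0.572, 0.0], 0.67), ([0.534, -0.551, -0.002], 0.65)]
top {'intrinsics': [[471.103, 0.0, 262.275], [0.0, 471.103, 189.44], [0.0, 0.0, 1.0]], 'origin': [0.391, -0.372, 0.914], 'orientation': [-2.191, 2.183, -0.078]}
holder_low [([0.565, -0.232, 0.002], 0.63)]
low_cup [([0.593, -0.245, 0.035], 0.61)]
holder_full [([0.536, -0.447, -0.007], 0.56)]
cup_a [([0.388, -0.368, -0.005], 0.77), ([0.429, -0.231, 0.001], 0.58)]
paste_jar [([0.464, -0.31, 0.003], 0.92)]
body_ivory [([0.297, -0.277, -0.0], 0.93), ([0.533, -0.448, -0.003], 0.75)]
body_black [([0.411, -0.487, 0.004], 0.93), ([0.439, -0.568, -0.0], 0.66), ([0.535, -0.552, -0.002], 0.63)]
body_black6 [([0.411, -0.487, 0.004], 0.93), ([0.439, -0.568, -0.0], 0.66), ([0.535, -0.552, -0.002], 0.63)]
{'time': 0.9, 'joint_positions': [-1.294, 0.321, -0.07, 1.45, 0.023, 1.371, -0.057], 'qd': [0.001, 0.0, 0.0, 0.002, 0.002, -0.0, -0.001], 'joint_torque': [0.001, -49.11, -0.403, -31.277, -0.064, 0.034, 0.0], 'position': [0.169, 0.628, 0.242], 'tool_rot': [0.412, 3.114, 0.0], 'ft_force': [0.499, -0.731, 0.413], 'torque': [-0.007, 0.095, 0.007], 'grip_force': 0.0, 'grip_width': 0.998}
```

View images.

View pics/scene0.png

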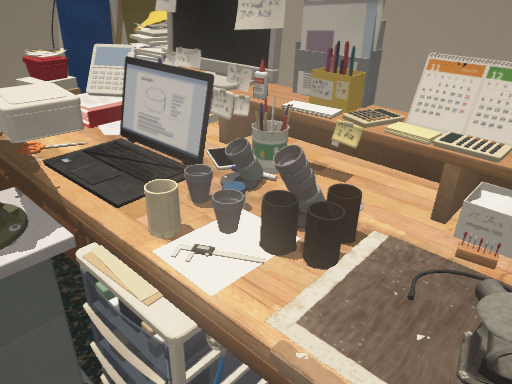

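View pics/top0.png

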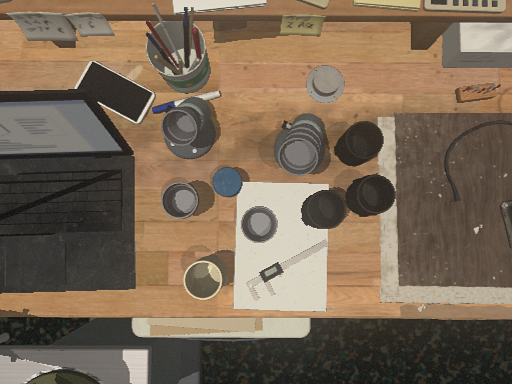

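```bash
cat > h.py <<'E'
import numpy as np
from bench import ctrl
from scipy.spatial.transform import Rotation as R
def cloud(c,d):
    m=ctrl.camera_model(c);K=m["intrinsics"];K=np.array(K)
    v,u=np.indices(d.shape); ok=d>0
    p=np.stack([(u-K[0,2])/K[0,0]*d,(v-K[1,2])/K[1,1]*d,d],-1)[ok]
    return R.from_rotvec(m["orientation"]).apply(p)+m["origin"], np.stack([u,v],-1)[ok]
E
python3 - <<'E'
from h import *
from scipy.optimize import least_squares
P=[]
for c in("top","scene"):
    d=np.load(f"pics/{c}0.npz")["d"]; p,_=cloud(c,d); P.append(p)
    s=p[np.hypot(p[:,0]-.57,p[:,1]+.235)<.09]; print(c,"bench z",np.median(p[(abs(p[:,0]-.35)<.03)&(abs(p[:,1]+.37)<.02)][:,2]))
    # loose cups rim
    for x,y in((.388,-.37),(.428,-.229)):
        q=p[(np.hypot(p[:,0]-x,p[:,1]-y)<.05)&(p[:,2]>.074)]
        f=least_squares(lambda a:np.hypot(q[:,0]-a[0],q[:,1]-a[1])-a[2],[x,y,.033],loss="soft_l1",f_scale=.002).x
        print(c,"cup",len(q),np.round(f,4),q[:,2].max().round(4))
A=np.vstack(P)
# outer surface fit of low cup: origin o, azimuth; profile radius
def prof(t): return np.interp(t,[0,.057,.06,.0601,.08],[.02,.0305,.031,.033,.033])
q=A[(np.hypot(A[:,0]-.565,A[:,1]+.235)<.085)&(A[:,2]>.05)&(A[:,2]<.14)]
def res(a):
    u=np.array([.5*np.cos(a[2]),.5*np.sin(a[2]),.866]);w=q-[a[0],a[1],.036]
    t=w@u;r=np.linalg.norm(w-np.outer(t,u),axis=1)
    ro=prof(t)
    # inner or outer wall, floor, top
    e=np.minimum.reduce([abs(r-ro)+np.maximum(t-.08,0),abs(r-ro+.003)+np.maximum(t-.08,0),np.hypot(t-.03,np.maximum(r-.025,0))])
    return e
best=min((least_squares(res,[x,y,a],loss="soft_l1",f_scale=.003) for x,y in((.59,-.245),(.58,-.235)) for a in np.arange(0,6.3,.5)),key=lambda f:f.cost)
print("low",best.x,np.median(res(best.x)),len(q))
# heights
p=A
for y in np.arange(-.35,.66,.05):
    print(round(y,2),[int(1000*np.max(np.append(p[(abs(p[:,0]-x)<.025)&(abs(p[:,1]-y)<.025)][:,2],-.001))) for x in np.arange(.2,.9,.05)])
E
```

```text
top bench z 0.0032399972301390134
top cup 204 [ 0.3874 -0.3679  0.0312] 0.0827
top cup 216 [ 0.4296 -0.2267  0.0312] 0.0832
scene bench z 0.017006457794358887
scene cup 239 [ 0.386  -0.3693  0.0313] 0.0825
scene cup 184 [ 0.428  -0.2277  0.0312] 0.0823
low [ 0.59956017 -0.24025763  2.90670061] 0.0034894194313491063 2988
-0.35 [5, 9, 11, 82, 82, 57, 56, 4, 4, 3, 170, 182, 336, 341]
-0.3 [4, 107, 107, 100, 4, 58, 57, 14, 12, 17, 168, 182, 268, 340]
-0.25 [5, 106, 106, 105, 83, 82, 93, 122, 122, 178, 180, 186, 267, 267]
-0.2 [4, 5, 4, 5, 83, 82, 14, 114, 120, 169, 198, 204, 180, 171]
-0.15 [4, 18, 19, 20, 19, 19, 67, 262, 261, 12, 167, 267, 430, 171]
-0.1 [4, 19, 20, 22, 24, 24, 86, 267, 265, 13, 184, 280, 429, 423]
-0.05 [4, 19, 20, 22, 23, 24, 93, 266, 262, 13, 180, 178, 427, 351]
-0.0 [4, 20, 23, 24, 23, 23, 98, 265, -1, 13, 184, 186, 426, 347]
0.05 [4, 22, 22, 23, 25, 24, 107, 265, -1, 5, 182, 187, 409, 423]
0.1 [4, 21, 23, 24, 25, 24, 120, 265, -1, 4, 4, 186, 421, 422]
0.15 [3, 19, 21, 22, 22, 22, 123, 265, -1, 4, 4, 4, 420, 420]
0.2 [2, 18, 22, 22, 22, 22, 129, 265, -1, -1, -1, -1, 418, 418]
0.25 [2, 18, 18, 17, 18, 18, 132, 265, -1, -1, -1, 209, 416, 404]
0.3 [2, 3, 3, 3, 7, 3, 8, 7, -1, -1, -1, 216, 414, -1]
0.35 [3, 11, 11, 8, 8, 3, 10, 8, -1, -1, -1, 240, 413, -1]
0.4 [3, 12, 11, 4, 2, 3, 8, 9, 8, -1, -1, 329, 411, 366]
0.45 [3, 114, 117, 117, 117, 117, 117, 71, 71, 131, 221, 329, 356, 371]
0.5 [1, 117, 119, 120, 119, 120, 116, 71, 123, 177, 233, 313, 346, 371]
0.55 [-1, 116, 119, 119, 120, 119, 117, 117, 168, 221, 292, 406, 405, 405]
0.6 [-1, 49, 119, 119, 120, 120, 117, 109, 190, 251, 295, 404, -1, -1]
0.65 [-1, 5, 119, 120, 120, 120, 117, 70, 70, 252, -1, 385, -1, -1]
```

```bash
python3 - <<'E'
from h import *
import cv2
from scipy.optimize import least_squares
for c in("top","scene"):
    z=np.load(f"pics/{c}0.npz"); p,uv=cloud(c,z["d"])
    q=p[(p[:,1]>-.21)&(p[:,1]<.0)&(p[:,0]>.45)&(p[:,0]<.63)&(p[:,2]>.11)]
    for lo in(.13,.17,.2,.23,.25):
        s=q[(q[:,2]>lo)&(q[:,2]<lo+.03)]
        if len(s)>10: print(c,lo,len(s),"y1..5%",np.percentile(s[:,1],[0,1,5]).round(3),"x",np.percentile(s[s[:,1]<-.1][:,0],[2,50,98]).round(3))
# low cup fit: only upper part, both cams
P=np.vstack([cloud(c,np.load(f"pics/{c}0.npz")["d"])[0] for c in("top","scene")])
def prof(t): return np.interp(t,[0,.057,.06,.0601,.08],[.02,.0305,.031,.033,.033])
def mk(q):
  def res(a):
    u=np.array([.5*np.cos(a[2]),.5*np.sin(a[2]),.866]);w=q-[a[0],a[1],.036]
    t=w@u;r=np.linalg.norm(w-np.outer(t,u),axis=1)
    ro=prof(t);ex=np.maximum(t-.08,0)
    return np.minimum.reduce([np.hypot(r-ro,ex),np.hypot(r-ro+.003,ex),np.hypot(t-.03,np.maximum(r-.022,0))])
  return res
x=np.array([.591,-.2445,2.7])
for k in range(6):
    u=np.array([.5*np.cos(x[2]),.5*np.sin(x[2]),.866]);w=P-[x[0],x[1],.036];t=w@u;r=np.linalg.norm(w-np.outer(t,u),axis=1)
    q=P[(t>.025)&(t<.09)&(r<.040)&((t>.052)|(r<.028))]
    f=min((least_squares(mk(q),[x[0],x[1],a],loss="soft_l1",f_scale=.002) for a in(x[2]-.4,x[2],x[2]+.4)),key=lambda f:f.cost); x=f.x
    print(x.round(4),len(q),np.median(mk(q)(x)).round(4))
vis=[]
for c,(u0,v0,w0,h0) in(("top",(130,70,110,110)),("scene",(190,110,110,110))):
    im=cv2.resize(np.load(f"pics/{c}0.npz")["im"][v0:v0+h0,u0:u0+w0,::-1].copy(),None,fx=5,fy=5,interpolation=cv2.INTER_CUBIC)[:,:400*2]
    m=ctrl.camera_model(c);Rm=R.from_rotvec(m["orientation"]).as_matrix()
    u=np.array([.5*np.cos(x[2]),.5*np.sin(x[2]),.866]);e=np.array([-np.sin(x[2]),np.cos(x[2]),0]);g=np.cross(u,e)
    th=np.linspace(0,2*np.pi,60)[:,None]
    for tt,rr in((.08,.033),(.08,.03),(.06,.033),(.03,.022)):
        C=np.array([x[0],x[1],.036])+tt*u+rr*(np.cos(th)*e+np.sin(th)*g)
        pc=(C-m["origin"])@Rm;pc=pc@np.array(m["intrinsics"]).T;px=(pc[:,:2]/pc[:,2:]-[u0,v0]+.5)*5
        cv2.polylines(im,[px.astype(int)],True,(0,0,255),1)
    vis.append(cv2.resize(im,(400,400)))
cv2.imwrite("pics/fit1.png",np.hstack(vis))
E
```

```text
top 0.13 643 y1..5% [-0.13  -0.129 -0.126] x [0.539 0.544 0.549]
top 0.17 746 y1..5% [-0.13  -0.129 -0.126] x [0.549 0.553 0.558]
top 0.2 853 y1..5% [-0.13  -0.129 -0.126] x [0.555 0.56  0.566]
top 0.23 1000 y1..5% [-0.13  -0.129 -0.125] x [0.563 0.568 0.574]
top 0.25 779 y1..5% [-0.129 -0.128 -0.123] x [0.568 0.572 0.577]
scene 0.13 407 y1..5% [-0.132 -0.13  -0.128] x [0.538 0.543 0.55 ]
scene 0.17 409 y1..5% [-0.131 -0.13  -0.127] x [0.547 0.552 0.561]
scene 0.2 419 y1..5% [-0.132 -0.129 -0.127] x [0.555 0.559 0.564]
scene 0.23 436 y1..5% [-0.131 -0.13  -0.127] x [0.562 0.566 0.571]
scene 0.25 231 y1..5% [-0.131 -0.129 -0.127] x [0.566 0.569 0.574]
[ 0.5912 -0.2435  2.8026] 1945 0.0008
[ 0.5912 -0.2436  2.8002] 1955 0.0008
[ 0.5911 -0.2436  2.8002] 1954 0.0008
[ 0.5911 -0.2436  2.8002] 1954 0.0008
[ 0.5911 -0.2436  2.8002] 1954 0.0008
[ 0.5911 -0.2436  2.8002] 1954 0.0008
```

View pics/fit1.png

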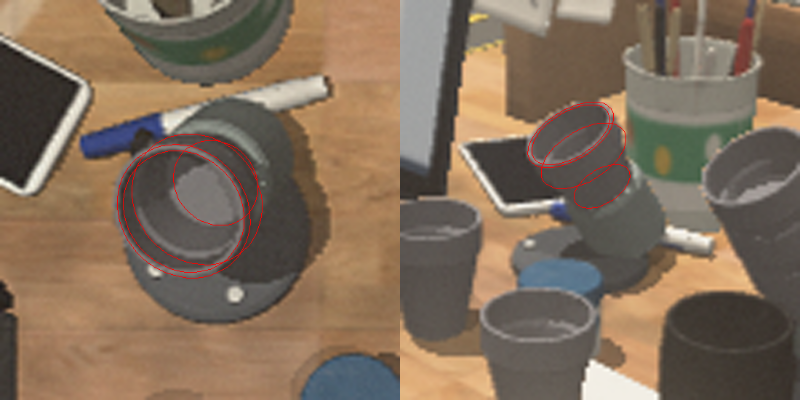

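```bash
cat > go.py <<'E'
# usage: go.py x y z az_deg : shift/turn from the present pose
import sys
from h import *
x,y,z,az=map(float,sys.argv[1:5]); s=ctrl.get_state()
Rm=R.from_rotvec(s["tool_rot"]).as_matrix()
d=1000*Rm.T@(np.array([x,y,z])-s["position"])
cur=np.degrees(np.arctan2(Rm[1,1],Rm[0,1]))
t=-((az-cur+180)%360-180)/5
print("t",round(s["time"],2),"pos",np.round(s["position"],4),"az",round(cur,2),"tilt",np.round(Rm[:2,2],3),"tx ty tz",np.round(d,1),"turn",round(t,2),"F",np.round(s["ft_force"],1),"w",round(s["grip_width"]*87,1),"gf",round(s["grip_force"],1))
E
python3 -m crank '[{"tx":-300,"ty":-174,"tz":-60,"turn":0.9},{"tx":-300,"ty":-174,"tz":-60,"turn":0.9},{"tx":-300,"ty":-174,"tz":-60,"turn":0.9},{"tx":-300,"ty":-174,"tz":-60,"turn":0.9},{"tx":-300,"ty":-174,"tz":-60,"turn":0.9}]' 22 20; python3 go.py .45 .08 .29 70.4
```

```text
time: 1.52
position: [0.3872, 0.4077, 0.2955]
tool_rot: [0.533, 3.096, 0.001]
ft_force: [0.9, 0.5, 0.6]
grip_width: 0.518
grip_force: 0.0
t 1.52 pos [0.3872 0.4077 0.2955] az 70.45 tilt [0.001 0.001] tx ty tz [-168.8 -287.8    5.3] turn 0.01 F [0.9 0.5 0.6] w 45.0 gf 0.0
```

```bash
python3 -m crank '[{"tx":-165,"ty":-288,"tz":5},{"tx":-165,"ty":-288,"tz":5},{"tx":-165,"ty":-288,"tz":5},{"tx":-165,"ty":-288,"tz":5},{"tx":-165,"ty":-288,"tz":5}]' >/dev/null; python3 go.py .418 -.257 .15 70.4
```

```text
t 1.52 pos [0.3872 0.4077 0.2955] az 70.45 tilt [0.001 0.001] tx ty tz [-251.4 -616.2  145. ] turn 0.01 F [0.9 0.5 0.6] w 45.0 gf 0.0$[0]: bad value
```

All four keys are required, it seems.

```bash
python3 -m crank '[{"tx":-165,"ty":-288,"tz":5,"turn":0},{"tx":-165,"ty":-288,"tz":5,"turn":0},{"tx":-165,"ty":-288,"tz":5,"turn":0},{"tx":-165,"ty":-288,"tz":5,"turn":0},{"tx":-165,"ty":-288,"tz":5,"turn":0}]' >/dev/null; python3 go.py .418 -.257 .15 70.4
```

```text
t 2.15 pos [0.4417 0.0998 0.2905] az 70.45 tilt [0.001 0.001] tx ty tz [ -96.9 -344.3  140.1] turn 0.01 F [ 2.1  0.6 -0.2] w 22.2 gf 0.0
```

```bash
python3 -m crank '[{"tx":-97,"ty":-320,"tz":100,"turn":0},{"tx":-97,"ty":-320,"tz":100,"turn":0},{"tx":-97,"ty":-320,"tz":100,"turn":0},{"tx":-97,"ty":-320,"tz":100,"turn":0},{"tx":-97,"ty":-320,"tz":100,"turn":0}]' >/dev/null;  python3 -m crank '[{"tx":0,"ty":0,"tz":0,"turn":0}]' >/dev/null; python3 go.py .4182 -.2569 .074 70.4; python3 - <<'E'
from h import *
p=[]
for c in("top","scene"):
    im,d=ctrl.get_image(c);p.append(cloud(c,d)[0])
    for q in ("cup_a","holder_full"):
        print(c,q,[(np.round(r["xyz"],3).tolist(),round(r["confidence"],2)) for r in ctrl.mark_of(c,q)])
E
```

```text
t 2.9 pos [ 0.4254 -0.2021  0.1999] az 69.9 tilt [-0.001 -0.001] tx ty tz [-12.2 -53.7 126. ] turn -0.1 F [ 0.1  0.2 -0.3] w 21.8 gf 0.0
top cup_a [([0.391, -0.371, -0.004], 0.61), ([0.416, -0.487, -0.002], 0.21)]
top holder_full [([0.534, -0.451, -0.004], 0.71)]
scene cup_a [([0.427, -0.226, -0.004], 0.67), ([0.388, -0.373, 0.002], 0.64)]
scene holder_full [([0.532, -0.445, -0.001], 0.78)]
```

```bash
python3 -m crank '[{"tx":-12,"ty":-54,"tz":30,"turn":-0.1},{"tx":-12,"ty":-54,"tz":70,"turn":-0.1},{"tx":-12,"ty":-54,"tz":70,"turn":-0.1},{"tx":-12,"ty":-54,"tz":70,"turn":-0.1}]' >/dev/null; python3 go.py .4182 -.2569 .074 70.4
```

```text
t 3.7 pos [ 0.4219 -0.2514  0.1317] az 71.07 tilt [ 0.001 -0.   ] tx ty tz [ 1.8 -6.5 57.7] turn 0.13 F [ 0.1 -0.3  0.9] w 22.3 gf 0.0
```

```bash
python3 -m crank '[{"tx":0,"ty":0,"tz":0,"turn":0}]' >/dev/null; python3 go.py .4182 -.2569 .074 70.4
```

```text
t 3.83 pos [ 0.4222 -0.2517  0.1321] az 71.05 tilt [ 0.003 -0.   ] tx ty tz [ 2.3 -6.3 58.1] turn 0.13 F [-0.1 -0.2 -0.7] w 22.0 gf 0.0
```

```bash
python3 -m crank '[{"tx":2,"ty":-6,"tz":20,"turn":0.1},{"tx":2,"ty":-6,"tz":20,"turn":0.1}]' >/dev/null; python3 go.py .4182 -.2569 .074 70.4;
```

```text
t 4.08 pos [ 0.4166 -0.2568  0.1106] az 70.45 tilt [-0.001  0.001] tx ty tz [-1.6  0.4 36.6] turn 0.01 F [ 0.2 -0.1 -0.3] w 21.8 gf 0.0
```

```bash
python3 -m crank '[{"tx":-1,"ty":0,"tz":36,"turn":0},{"tx":-1,"ty":0,"tz":36,"turn":0},{"tx":-1,"ty":0,"tz":36,"turn":0}]' >/dev/null; python3 go.py .4182 -.2569 .074 70.4; python3 -m crank '[{"tx":0,"ty":0,"tz":0,"turn":0},{"tx":0,"ty":0,"tz":0,"turn":0},{"tx":0,"ty":0,"tz":0,"turn":0}]' 0 15;python3 go.py .4182 -.2569 .074 70.4; 
```

```text
t 4.45 pos [ 0.4186 -0.2578  0.0759] az 70.46 tilt [ 0.001 -0.   ] tx ty tz [0.7 0.7 1.9] turn 0.01 F [ 0.1 -0.2  0.8] w 21.9 gf 0.0
time: 4.82
position: [0.4186, -0.257, 0.0756]
tool_rot: [0.533, 3.095, 0.003]
ft_force: [-0.6, 2.3, 7.2]
grip_width: 0.053
grip_force: 17.7
t 4.83 pos [ 0.4186 -0.257   0.0756] az 70.45 tilt [0.001 0.001] tx ty tz [ 0.5 -0.   1.6] turn 0.01 F [-0.6  2.3  7.2] w 4.6 gf 17.7
```

```bash
python3 -m crank '[{"tx":0,"ty":0,"tz":-60,"turn":0},{"tx":0,"ty":0,"tz":-100,"turn":0},{"tx":0,"ty":0,"tz":-130,"turn":0},{"tx":0,"ty":0,"tz":-130,"turn":0}]' ;python3 go.py .5429 -.2599 .211 70.4; python3 - <<'E'
from h import *
import cv2
for c in("top","scene"):
    p=cloud(c,np.load(f"pics/{c}0.npz")["d"])[0]
    q=p[(p[:,1]<-.14)&(p[:,1]>-.32)&(p[:,0]>.58)&(p[:,0]<.69)]
    for z in(.13,.17,.2,.23,.26):
        s=q[(q[:,2]>z)&(q[:,2]<z+.03)]
        if len(s): print(c,z,"xmin",np.percentile(s[:,0],[0,2]).round(3),"y",np.percentile(s[:,1],[2,98]).round(3))
    q=p[(np.hypot(p[:,0]-.49,p[:,1]+.44)<.11)&(p[:,2]>.13)]; print("full top",q.max(0).round(3),q.min(0).round(3))
im,_=ctrl.get_image("scene");cv2.imwrite("pics/g1.png",cv2.resize(im[60:260,120:370,::-1],None,fx=3,fy=3))
E
```

```text
time: 5.32
position: [0.4193, -0.2582, 0.2068]
tool_rot: [0.532, 3.091, 0.001]
ft_force: [0.6, 0.8, -0.8]
grip_width: 0.049
grip_force: 15.8
t 5.33 pos [ 0.4193 -0.2582  0.2068] az 70.46 tilt [ 0.005 -0.   ] tx ty tz [-117.1   39.7   -3.6] turn 0.01 F [ 0.6  0.8 -0.8] w 4.3 gf 15.8
top 0.13 xmin [0.648 0.649] y [-0.268 -0.19 ]
top 0.17 xmin [0.647 0.647] y [-0.243 -0.187]
full top [ 0.547 -0.399  0.175] [ 0.468 -0.468  0.13 ]
scene 0.13 xmin [0.645 0.647] y [-0.268 -0.2  ]
scene 0.17 xmin [0.646 0.646] y [-0.242 -0.187]
full top [ 0.539 -0.4    0.174] [ 0.466 -0.471  0.13 ]
```

View pics/g1.png

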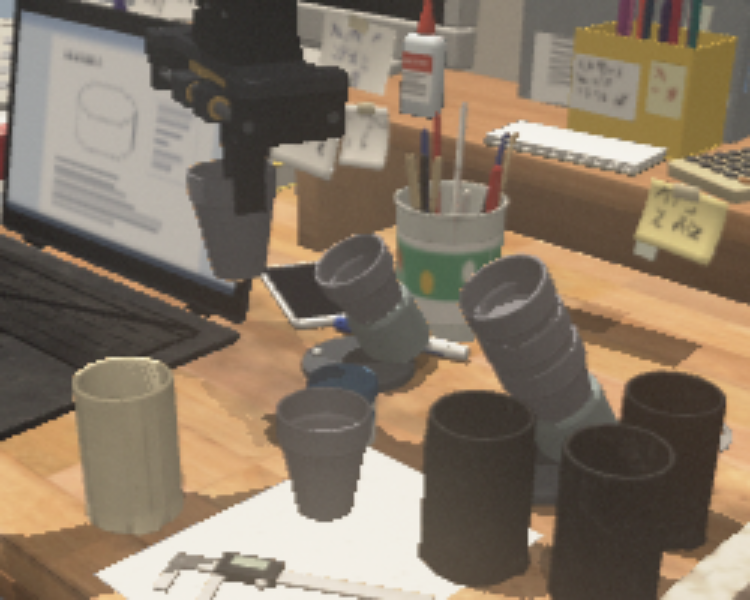

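```bash
cat > fit.py <<'E'
from h import *
from scipy.optimize import least_squares
def prof(t): return np.interp(t,[0,.057,.06,.0601,.08],[.02,.0305,.031,.033,.033])
def fit(o,u,cams=("scene","top"),lo=0.0,guard=None):
    """fit cup origin o, axis u from fresh pictures; t>=lo used; points in guard(p) dropped"""
    P=np.vstack([cloud(c,ctrl.get_image(c)[1])[0] for c in cams])
    if guard is not None: P=P[~guard(P)]
    x=np.r_[o,u[:2]]
    def pr(x,P):
        u=np.r_[x[3:],np.sqrt(max(1e-6,1-x[3]**2-x[4]**2))];w=P-x[:3];t=w@u
        return t,np.linalg.norm(w-np.outer(t,u),axis=1)
    def res(x,q):
        t,r=pr(x,q);ro=prof(t);ex=np.maximum(t-.08,0)+np.maximum(-t,0)
        return np.minimum.reduce([np.hypot(r-ro,ex),np.hypot(r-ro+.003,ex)+(t<.03)*.01,np.hypot(t-.03,np.maximum(r-.022,0))])
    for k in range(8):
        t,r=pr(x,P); q=P[(t>lo)&(t<.088)&(r<prof(t)+.008)&((t>.02)|(r>.015))]
        x=least_squares(res,x,args=(q,),loss="soft_l1",f_scale=.002).x
    u=np.r_[x[3:],np.sqrt(1-x[3]**2-x[4]**2)]
    return x[:3],u,len(q),np.median(res(x,q))
O=np.array([.5911,-.2436,.036]);L=np.array([-.9422,.3350,0]);Y=np.array([.3350,.9422,0]);Z=np.array([0,0,1.])
A=.5*L+.8660*Z
E
cat > held.py <<'E'
# pose of the held cup in lean-plane terms
from fit import *
s=ctrl.get_state();p=np.array(s["position"]);Rm=R.from_rotvec(s["tool_rot"]).as_matrix()
def guard(P):
    w=(P-p)@Rm; return (abs(w[:,0])<.016)&(abs(w[:,1])<.03)&(w[:,2]<.023)|(w[:,2]<-.02)
import sys
ph=np.radians(float(sys.argv[1])) if len(sys.argv)>1 else 0
u=np.sin(ph)*L+np.cos(ph)*Z
o,u,n,e=fit(p+.0315*Rm[:,1]-.075*u,u,guard=guard)
w=o-O; d=p-O
print("n",n,"err",round(e,4),"lean deg",round(np.degrees(np.arctan2(u@L,u[2])),1),"roll",round(np.degrees(np.arctan2(u@Y,u[2])),1),
 "foot h,Y,z",np.round(1e3*np.array([w@L,w@Y,w[2]]),1),"tcp h,Y,z",np.round(1e3*np.array([d@L,d@Y,d[2]]),1),
 "dev from axis: along",round(1e3*w@A,1),"n",round(1e3*(w@(.866*L-.5*Z)),1))
E
python3 held.py
```

```text
n 712 err 0.0007 lean deg 1.2 roll 2.7 foot h,Y,z [156.6 -44.1  93.7] tcp h,Y,z [158.1 -71.  169.2] dev from axis: along 159.4 n 88.7
```

```bash
python3 -m crank '[{"tx":0,"ty":20,"tz":-16,"turn":0},{"tx":-50,"ty":42,"tz":-16,"turn":0},{"tx":-118,"ty":42,"tz":-16,"turn":0},{"tx":-118,"ty":42,"tz":-16,"turn":0},{"tx":-118,"ty":42,"tz":-16,"turn":0}]' >/dev/null; python3 held.py
```

```text
n 651 err 0.0008 lean deg -0.6 roll 1.4 foot h,Y,z [ 42.8  -2.1 106.7] tcp h,Y,z [ 41.7 -30.2 182.6] dev from axis: along 113.9 n -16.3
```

```bash
python3 -m crank '[{"tx":-2,"ty":2,"tz":20,"turn":0},{"tx":-2,"ty":2,"tz":38,"turn":0},{"tx":-2,"ty":2,"tz":48,"turn":0},{"tx":-2,"ty":2,"tz":54,"turn":0},{"tx":-2,"ty":2,"tz":54,"turn":0}]' 0 10; python3 held.py
```

```text
time: 6.82
position: [0.5448, -0.2568, 0.1668]
tool_rot: [-0.535, -3.095, -0.0]
ft_force: [-3.5, 0.7, 3.8]
grip_width: 0.051
grip_force: 15.1
n 598 err 0.0008 lean deg -0.3 roll -1.0 foot h,Y,z [40.1  2.9 56.3] tcp h,Y,z [ 39.2 -27.9 130.8] dev from axis: along 68.8 n 6.6
```

```bash
python3 -m crank '[{"tx":10,"ty":-1,"tz":-2,"turn":0},{"tx":20,"ty":-1,"tz":-3,"turn":0},{"tx":30,"ty":-1,"tz":-3,"turn":0},{"tx":38,"ty":-1,"tz":0,"turn":0},{"tx":40,"ty":-1,"tz":0,"turn":0}]'; python3 held.py 25
```

```text
time: 7.55
position: [0.5079, -0.2451, 0.1682]
tool_rot: [0.534, 3.092, -0.001]
ft_force: [1.2, -2.9, 7.1]
grip_width: 0.051
grip_force: 11.4
n 559 err 0.0007 lean deg 22.5 roll -0.0 foot h,Y,z [52.1  0.2 63.2] tcp h,Y,z [ 77.9 -29.3 132.2] dev from axis: along 80.7 n 13.5
```

```bash
python3 -m crank '[{"tx":0,"ty":0,"tz":-5,"turn":0},{"tx":-8,"ty":0,"tz":-5,"turn":0},{"tx":-8,"ty":0,"tz":-5,"turn":0},{"tx":-13,"ty":0,"tz":4,"turn":0},{"tx":-13,"ty":0,"tz":4,"turn":0}]'; python3 held.py 25
```

```text
time: 8.28
position: [0.5194, -0.2478, 0.1612]
tool_rot: [-0.533, -3.094, 0.0]
ft_force: [0.3, -0.9, -1.1]
grip_width: 0.056
grip_force: 10.3
n 572 err 0.0008 lean deg 19.2 roll 1.6 foot h,Y,z [44.  -0.2 53.5] tcp h,Y,z [ 66.1 -27.9 125.2] dev from axis: along 68.3 n 11.4
```

```bash
python3 -m crank '[{"tx":4,"ty":-1,"tz":2,"turn":0},{"tx":8,"ty":-1,"tz":5,"turn":0},{"tx":12,"ty":-1,"tz":8,"turn":0},{"tx":15,"ty":-1,"tz":10,"turn":0},{"tx":15,"ty":-1,"tz":10,"turn":0}]'; python3 held.py 25
```

```text
time: 9.0
position: [0.5057, -0.2443, 0.153]
tool_rot: [0.533, 3.095, -0.0]
ft_force: [2.8, -1.5, 4.2]
grip_width: 0.065
grip_force: 12.5
n 534 err 0.0009 lean deg 31.4 roll 0.8 foot h,Y,z [43.3 -0.1 53.5] tcp h,Y,z [ 80.2 -29.2 117. ] dev from axis: along 68.0 n 10.8
```

```bash
python3 -m crank '[{"tx":-8,"ty":0,"tz":-4,"turn":0},{"tx":-12,"ty":0,"tz":2,"turn":0},{"tx":-16,"ty":0,"tz":9,"turn":0},{"tx":-20,"ty":0,"tz":16,"turn":0},{"tx":-20,"ty":0,"tz":16,"turn":0}]'; python3 held.py 30
```

```text
time: 9.72
position: [0.5242, -0.2526, 0.1375]
tool_rot: [0.536, 3.095, -0.002]
ft_force: [-2.6, -0.6, 10.5]
grip_width: 0.086
grip_force: 12.7
n 621 err 0.0012 lean deg 30.3 roll 4.5 foot h,Y,z [28.  -8.6 42.9] tcp h,Y,z [ 60.  -30.9 101.5] dev from axis: along 51.2 n 2.8
```

```bash
python3 -m crank '[{"tx":3,"ty":0,"tz":-6,"turn":0},{"tx":3,"ty":5,"tz":-6,"turn":0},{"tx":3,"ty":5,"tz":-6,"turn":0},{"tx":3,"ty":5,"tz":-6,"turn":0}]'; python3 held.py 30
```

```text
time: 10.32
position: [0.5229, -0.2452, 0.1422]
tool_rot: [-0.534, -3.095, 0.001]
ft_force: [-0.7, -2.2, -0.5]
grip_width: 0.074
grip_force: 10.1
n 607 err 0.0013 lean deg 29.4 roll 13.1 foot h,Y,z [ 31.8 -10.   44.1] tcp h,Y,z [ 63.8 -24.3 106.2] dev from axis: along 54.1 n 5.5
```

```bash
python3 - <<'E'
from h import *
import cv2
a=cv2.resize(ctrl.get_image("scene")[0][90:220,180:310,::-1],(400,400),interpolation=cv2.INTER_CUBIC)
b=cv2.resize(ctrl.get_image("top")[0][80:180,130:230,::-1],(400,400),interpolation=cv2.INTER_CUBIC)
cv2.imwrite("pics/g2.png",np.hstack([a,b]))
E
```

```text
(no output)
```

View pics/g2.png

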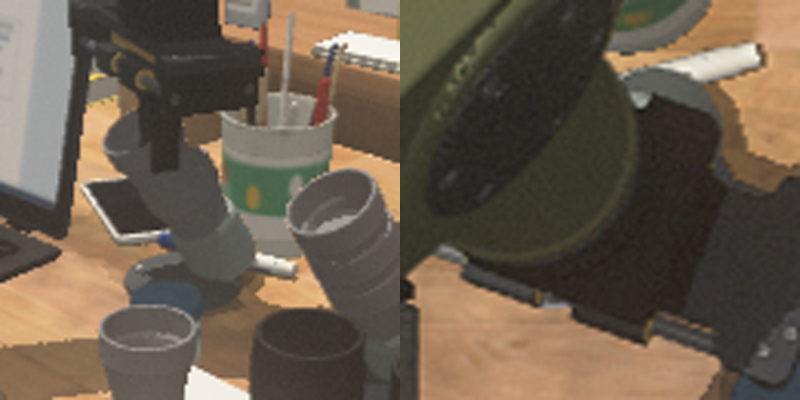

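```bash
sed -i 's/guard=guard)$/guard=guard,lo=float(sys.argv[2]) if len(sys.argv)>2 else 0.)/' held.py; python3 held.py 30 .035;python3 held.py 30 .045
```

```text
n 351 err 0.0007 lean deg 25.5 roll -0.2 foot h,Y,z [35.1  4.8 40.4] tcp h,Y,z [ 63.7 -24.2 106.4] dev from axis: along 52.5 n 10.2
n 280 err 0.0007 lean deg 25.7 roll 0.8 foot h,Y,z [35.1  4.3 40.5] tcp h,Y,z [ 63.7 -24.1 106.4] dev from axis: along 52.6 n 10.2
```

```bash
python3 -m crank '[{"tx":3,"ty":-2,"tz":1,"turn":0},{"tx":6,"ty":-4,"tz":3,"turn":0},{"tx":6,"ty":-4,"tz":3,"turn":0}]'; python3 held.py 30 .045
```

```text
time: 11.1
position: [0.5169, -0.2464, 0.14]
tool_rot: [0.533, 3.094, 0.002]
ft_force: [1.8, 0.4, 1.5]
grip_width: 0.077
grip_force: 12.2
n 268 err 0.0007 lean deg 31.0 roll -2.6 foot h,Y,z [34.3  4.3 43.6] tcp h,Y,z [ 69.  -27.5 104. ] dev from axis: along 54.9 n 7.9
```

```bash
python3 -m crank '[{"tx":-4,"ty":-2,"tz":-3,"turn":0},{"tx":-6,"ty":-3,"tz":1,"turn":0},{"tx":-8,"ty":-3,"tz":4,"turn":0},{"tx":-9,"ty":-3,"tz":7,"turn":0},{"tx":-9,"ty":-3,"tz":7,"turn":0}]'; python3 held.py 30 .045
```

```text
time: 11.82
position: [0.5228, -0.2549, 0.1356]
tool_rot: [-0.536, -3.095, 0.001]
ft_force: [-7.1, 1.6, 21.7]
grip_width: 0.102
grip_force: 17.5
n 305 err 0.0007 lean deg 28.1 roll -7.0 foot h,Y,z [32.2  0.9 42.6] tcp h,Y,z [ 60.6 -33.5  99.6] dev from axis: along 53.0 n 6.5
```

```bash
python3 -m crank '[{"tx":1,"ty":2,"tz":-2,"turn":0},{"tx":1,"ty":2,"tz":-2,"turn":0}]' 18 12; python3 held.py 30 .045
```

```text
time: 12.18
position: [0.5227, -0.2502, 0.134]
tool_rot: [-0.533, -3.094, -0.001]
ft_force: [0.2, -1.0, -0.6]
grip_width: 0.189
grip_force: 0.0
n 284 err 0.0007 lean deg 29.4 roll -1.8 foot h,Y,z [31.8  0.6 41.8] tcp h,Y,z [ 62.3 -29.2  98. ] dev from axis: along 52.1 n 6.6
```

```bash
python3 -m crank '[{"tx":4,"ty":-1,"tz":-7,"turn":0},{"tx":8,"ty":-2,"tz":-13,"turn":0},{"tx":8,"ty":-2,"tz":-13,"turn":0}]' >/dev/null; python3 held.py 30 .045; python3 -m crank '[{"tx":0,"ty":0,"tz":0,"turn":0},{"tx":0,"ty":0,"tz":0,"turn":0}]' 0 12; python3 held.py 30 .045
```

```text
n 255 err 0.0007 lean deg 21.2 roll -0.7 foot h,Y,z [41.1 -0.9 37.3] tcp h,Y,z [ 69.5 -31.3 112.3] dev from axis: along 52.8 n 17.0
time: 13.0
position: [0.5151, -0.2495, 0.1475]
tool_rot: [-0.533, -3.096, -0.0]
ft_force: [-0.3, -0.4, 1.4]
grip_width: 0.063
grip_force: 3.6
n 317 err 0.0006 lean deg 29.8 roll -2.4 foot h,Y,z [35.5  0.3 40.7] tcp h,Y,z [ 69.6 -31.  111.5] dev from axis: along 53.0 n 10.4
```

```bash
python3 -m crank '[{"tx":0,"ty":0,"tz":0,"turn":0},{"tx":1.5,"ty":0,"tz":-3,"turn":0},{"tx":-2,"ty":0,"tz":-5,"turn":0},{"tx":-2,"ty":0,"tz":-5,"turn":0}]' 0 15; python3 held.py 30 .045;  python3 -m crank '[{"tx":-2,"ty":0,"tz":4,"turn":0},{"tx":-4,"ty":0,"tz":7,"turn":0},{"tx":-6,"ty":0,"tz":10,"turn":0},{"tx":-6,"ty":0,"tz":10,"turn":0}]'; python3 held.py 30 .045
```

```text
time: 13.6
position: [0.5174, -0.2504, 0.1528]
tool_rot: [0.533, 3.096, -0.0]
ft_force: [0.5, 0.2, -1.2]
grip_width: 0.049
grip_force: 14.0
n 308 err 0.0007 lean deg 31.5 roll -0.9 foot h,Y,z [30.2 -0.5 46.8] tcp h,Y,z [ 67.2 -31.1 116.8] dev from axis: along 55.6 n 2.8
time: 14.2
position: [0.5234, -0.252, 0.1425]
tool_rot: [0.533, 3.095, 0.0]
ft_force: [1.9, 1.0, 0.7]
grip_width: 0.052
grip_force: 14.1
n 294 err 0.0008 lean deg 28.8 roll 0.6 foot h,Y,z [27.6 -1.9 36.9] tcp h,Y,z [ 60.9 -30.6 106.5] dev from axis: along 45.8 n 5.4
```

```bash
python3 -m crank '[{"tx":-2,"ty":0,"tz":4,"turn":0},{"tx":-4,"ty":0,"tz":7,"turn":0},{"tx":-6,"ty":0,"tz":11,"turn":0},{"tx":-6,"ty":0,"tz":11,"turn":0}]'; python3 held.py 30 .055
```

```text
time: 14.8
position: [0.5287, -0.2557, 0.1338]
tool_rot: [0.535, 3.094, -0.0]
ft_force: [-2.0, 0.9, 15.2]
grip_width: 0.057
grip_force: 17.0
n 222 err 0.0007 lean deg 23.5 roll -6.6 foot h,Y,z [27.5  4.6 27.4] tcp h,Y,z [ 54.8 -32.3  97.8] dev from axis: along 37.5 n 10.1
```

```bash
python3 -m crank '[{"tx":1,"ty":1,"tz":-2,"turn":0},{"tx":1,"ty":1,"tz":-2,"turn":0}]' 0 4; python3 held.py 30 .055; python3 -m crank '[{"tx":0,"ty":0,"tz":0,"turn":0},{"tx":0,"ty":0,"tz":0,"turn":0}]' 18; python3 held.py 30 .055
```

```text
time: 15.15
position: [0.5283, -0.254, 0.1342]
tool_rot: [0.534, 3.094, -0.002]
ft_force: [3.6, -1.6, 5.6]
grip_width: 0.068
grip_force: 5.2
n 222 err 0.0007 lean deg 26.8 roll -1.8 foot h,Y,z [24.1  0.5 28.8] tcp h,Y,z [ 55.7 -30.8  98.2] dev from axis: along 37.0 n 6.5
time: 15.5
position: [0.5265, -0.2523, 0.1324]
tool_rot: [-0.533, -3.093, -0.001]
ft_force: [0.6, 0.4, 0.1]
grip_width: 0.177
grip_force: 0.4
n 177 err 0.0007 lean deg 27.9 roll 0.1 foot h,Y,z [20.   0.2 27.3] tcp h,Y,z [ 58.  -29.8  96.4] dev from axis: along 33.6 n 3.7
```

```bash
python3 -m crank '[{"tx":5,"ty":0,"tz":-9,"turn":0},{"tx":15,"ty":0,"tz":-26,"turn":0},{"tx":25,"ty":0,"tz":-43,"turn":0},{"tx":60,"ty":-20,"tz":-70,"turn":0},{"tx":120,"ty":-60,"tz":-90,"turn":0}]' >/dev/null; python3 -m crank '[{"tx":60,"ty":-40,"tz":0,"turn":0},{"tx":60,"ty":-40,"tz":0,"turn":0}]'; cat > nest.py <<'E'
import sys
from fit import *
k=float(sys.argv[1]); lo=float(sys.argv[2])
o,u,n,e=fit(O+k/1000*A,A,lo=lo); w=o-O
print("n",n,"err",round(e,4),"lean",round(np.degrees(np.arctan2(u@L,u[2])),1),"roll",round(np.degrees(np.arctan2(u@Y,u[2])),1),"along",round(1e3*w@A,1),"n",round(1e3*(w@(.866*L-.5*Z)),1),"Y",round(1e3*w@Y,1))
E
python3 nest.py 33 .052; python3 -c "
from h import *
import cv2
a=cv2.resize(ctrl.get_image('scene')[0][90:220,180:310,::-1],(400,400),interpolation=cv2.INTER_CUBIC)
b=cv2.resize(ctrl.get_image('top')[0][80:180,130:230,::-1],(400,400),interpolation=cv2.INTER_CUBIC)
cv2.imwrite('pics/n1.png',np.hstack([a,b]))
"
```

```text
time: 16.48
position: [0.3324, -0.2846, 0.2179]
tool_rot: [-0.535, -3.087, 0.002]
ft_force: [0.4, -0.4, 0.6]
grip_width: 0.205
grip_force: 0.0
n 1177 err 0.0008 lean 29.7 roll 1.8 along 32.6 n 0.1 Y -1.4
```

View pics/n1.png

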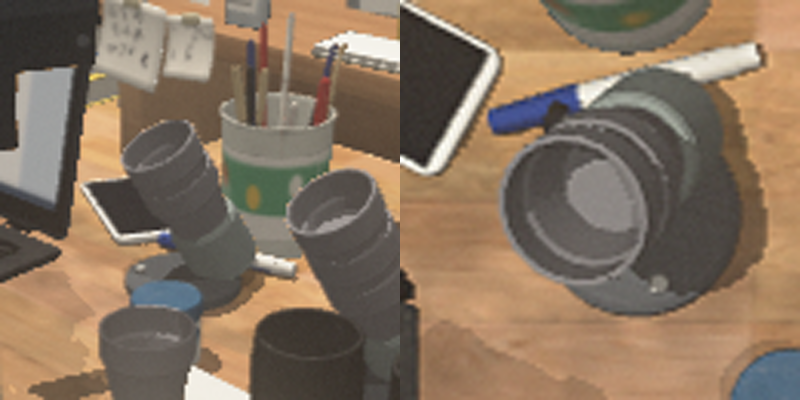

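```bash
python3 - <<'E'
from fit import *
o,u,n,e=fit(np.array([.3867,-.3686,0]),Z); print(o.round(4),u.round(3),n,e.round(4))
c=o+.0795*u-.0315*Y;print(c.round(4))
E
python3 go.py .3762 -.3983 .12 70.4
```

```text
[ 3.871e-01 -3.681e-01  1.000e-04] [-0.003 -0.003  1.   ] 2290 0.0007
[ 0.3763 -0.398   0.0796]
t 16.77 pos [ 0.3365 -0.284   0.2207] az 70.46 tilt [0.001 0.   ] tx ty tz [-75.5 -94.5 100.7] turn 0.01 F [-0.2  0.4 -0.6] w 18.2 gf 0.0
```

```bash
python3 -m crank '[{"tx":-76,"ty":-95,"tz":20,"turn":0},{"tx":-76,"ty":-95,"tz":40,"turn":0},{"tx":-76,"ty":-95,"tz":95,"turn":0},{"tx":-76,"ty":-95,"tz":95,"turn":0},{"tx":-76,"ty":-95,"tz":95,"turn":0}]' 22 >/dev/null; python3 go.py .3763 -.398 .0795 70.4
```

```text
t 17.4 pos [ 0.3757 -0.3988  0.1255] az 70.42 tilt [-0.001  0.   ] tx ty tz [-0.3  1.  46. ] turn 0.0 F [ 0.9 -0.7  0.5] w 21.9 gf 0.0
```

```bash
python3 -m crank '[{"tx":0,"ty":1,"tz":46,"turn":0},{"tx":0,"ty":1,"tz":46,"turn":0},{"tx":0,"ty":1,"tz":46,"turn":0}]' >/dev/null; python3 go.py .3763 -.398 .0795 70.4; python3 -m crank '[{"tx":0,"ty":0,"tz":0,"turn":0},{"tx":0,"ty":0,"tz":0,"turn":0},{"tx":0,"ty":0,"tz":0,"turn":0}]' 0 15 >/dev/null;python3 go.py .3763 -.398 .079 70.4;python3 -m crank '[{"tx":0,"ty":0,"tz":-60,"turn":0},{"tx":0,"ty":0,"tz":-120,"turn":0},{"tx":0,"ty":0,"tz":-160,"turn":0},{"tx":0,"ty":0,"tz":-160,"turn":0}]' >/dev/null; python3 held.py
```

```text
t 17.77 pos [ 0.3777 -0.3985  0.0822] az 70.48 tilt [ 0.005 -0.001] tx ty tz [1.5 0.  2.7] turn 0.02 F [ 0.3 -0.3 -0.1] w 22.0 gf 0.0
t 18.15 pos [ 0.3766 -0.3983  0.0799] az 70.45 tilt [ 0.001 -0.   ] tx ty tz [0.4 0.2 0.9] turn 0.01 F [-0.1 -0.3  3.7] w 3.2 gf 13.8
n 990 err 0.0006 lean deg 0.5 roll -0.4 foot h,Y,z [ 148.5 -187.4  128.4] tcp h,Y,z [ 149.1 -218.7  206.3] dev from axis: along 185.4 n 64.4
```

```bash
python3 -m crank '[{"tx":-20,"ty":60,"tz":-10,"turn":0},{"tx":-50,"ty":120,"tz":-10,"turn":0},{"tx":-75,"ty":160,"tz":-5,"turn":0},{"tx":-91,"ty":188,"tz":-3,"turn":0},{"tx":-91,"ty":188,"tz":0,"turn":0}]' >/dev/null; python3 -m crank '[{"tx":0,"ty":0,"tz":0,"turn":0}]' >/dev/null; python3 held.py
```

```text
n 674 err 0.0007 lean deg 0.9 roll -1.2 foot h,Y,z [ 60.8   0.6 123.9] tcp h,Y,z [ 61.1 -30.8 201.7] dev from axis: along 137.7 n -9.3
```

```bash
python3 -m crank '[{"tx":-3,"ty":0,"tz":15,"turn":0},{"tx":-3,"ty":0,"tz":30,"turn":0},{"tx":-3,"ty":0,"tz":39,"turn":0},{"tx":-3,"ty":0,"tz":39,"turn":0}]' 0 10; python3 held.py 0 .03
```

```text
time: 20.1
position: [0.5271, -0.2522, 0.1992]
tool_rot: [-0.534, -3.094, -0.0]
ft_force: [-0.5, -0.3, -0.3]
grip_width: 0.044
grip_force: 10.0
n 432 err 0.0007 lean deg 0.7 roll -0.3 foot h,Y,z [57.8  0.9 86.6] tcp h,Y,z [ 57.4 -29.5 163.2] dev from axis: along 103.9 n 6.7
```

```bash
python3 -m crank '[{"tx":0,"ty":-1,"tz":9,"turn":0},{"tx":11,"ty":-1,"tz":7,"turn":0},{"tx":22,"ty":-1,"tz":6,"turn":0},{"tx":33,"ty":-1,"tz":7,"turn":0},{"tx":43,"ty":-1,"tz":9,"turn":0}]'; python3 -m crank '[{"tx":0,"ty":0,"tz":0,"turn":0}]' ; python3 held.py 25 .035
```

```text
time: 20.82
position: [0.487, -0.239, 0.1921]
tool_rot: [0.533, 3.093, 0.001]
ft_force: [2.4, -0.9, 2.7]
grip_width: 0.053
grip_force: 12.7
time: 20.95
position: [0.4863, -0.2383, 0.1914]
tool_rot: [0.533, 3.096, 0.003]
ft_force: [2.1, -0.3, 2.0]
grip_width: 0.05
grip_force: 12.1
n 388 err 0.0007 lean deg 29.2 roll -0.4 foot h,Y,z [67.1 -0.7 85.1] tcp h,Y,z [100.5 -30.2 155.4] dev from axis: along 107.2 n 15.6
```

```bash
python3 -m crank '[{"tx":-4,"ty":0,"tz":-5,"turn":0},{"tx":-7,"ty":0,"tz":-6,"turn":0},{"tx":-10,"ty":0,"tz":0,"turn":0},{"tx":-13,"ty":0,"tz":6,"turn":0},{"tx":-15,"ty":0,"tz":9,"turn":0}]' 0 15; python3 -m crank '[{"tx":0,"ty":0,"tz":0,"turn":0}]' >/dev/null ; python3 held.py 30 .045
```

```text
time: 21.68
position: [0.5007, -0.2439, 0.1813]
tool_rot: [-0.534, -3.094, 0.0]
ft_force: [-0.8, -0.7, -1.3]
grip_width: 0.049
grip_force: 15.7
n 311 err 0.0007 lean deg 23.6 roll -1.4 foot h,Y,z [57.2  0.2 73.7] tcp h,Y,z [ 84.9 -30.6 145.8] dev from axis: along 92.4 n 12.7
```

```bash
python3 -m crank '[{"tx":4,"ty":0,"tz":-1,"turn":0},{"tx":9,"ty":0,"tz":2,"turn":0},{"tx":11,"ty":0,"tz":3,"turn":0},{"tx":11,"ty":0,"tz":3,"turn":0}]' ; python3 -m crank '[{"tx":0,"ty":0,"tz":0,"turn":0},{"tx":0,"ty":0,"tz":0,"turn":0}]' 0 40 >/dev/null ; python3 held.py 30 .045
```

```text
time: 22.4
position: [0.4918, -0.2407, 0.1803]
tool_rot: [0.533, 3.093, -0.0]
ft_force: [1.5, -2.3, 4.3]
grip_width: 0.045
grip_force: 17.6
n 307 err 0.0008 lean deg 25.4 roll -1.8 foot h,Y,z [63.8  0.7 72. ] tcp h,Y,z [ 94.4 -30.8 144.1] dev from axis: along 94.2 n 19.2
```

```bash
python3 -m crank '[{"tx":-3,"ty":0,"tz":-4,"turn":0},{"tx":-8,"ty":0,"tz":-7,"turn":0},{"tx":-8,"ty":0,"tz":-7,"turn":0},{"tx":-8,"ty":0,"tz":-7,"turn":0}]' ; python3 held.py 30 .04;python3 held.py 30 .02
```

```text
time: 23.25
position: [0.4974, -0.2428, 0.1856]
tool_rot: [-0.533, -3.094, -0.0]
ft_force: [0.1, 0.0, -0.2]
grip_width: 0.041
grip_force: 39.3
n 349 err 0.0006 lean deg 29.0 roll -1.3 foot h,Y,z [54.6  1.1 80.2] tcp h,Y,z [ 88.5 -30.6 149.6] dev from axis: along 96.7 n 7.2
n 488 err 0.0008 lean deg 27.8 roll -3.5 foot h,Y,z [53.6  2.5 79.1] tcp h,Y,z [ 88.3 -30.5 149.8] dev from axis: along 95.3 n 6.9
```

```bash
python3 -m crank '[{"tx":-2.5,"ty":-1,"tz":-1.5,"turn":0},{"tx":-5,"ty":-1,"tz":3,"turn":0},{"tx":-8,"ty":-1,"tz":8,"turn":0},{"tx":-10,"ty":-1,"tz":12,"turn":0},{"tx":-10,"ty":-1,"tz":12,"turn":0}]' ; python3 held.py 30 .045
```

```text
time: 24.08
position: [0.5073, -0.2473, 0.1738]
tool_rot: [-0.534, -3.095, 0.0]
ft_force: [-0.4, 0.3, -0.7]
grip_width: 0.044
grip_force: 39.3
n 296 err 0.0007 lean deg 28.6 roll 0.1 foot h,Y,z [45.3 -1.9 69.6] tcp h,Y,z [ 77.7 -31.5 137.8] dev from axis: along 82.9 n 4.5
```

```bash
python3 -m crank '[{"tx":-2,"ty":0,"tz":3,"turn":0},{"tx":-4,"ty":0,"tz":6,"turn":0},{"tx":-5,"ty":0,"tz":9,"turn":0},{"tx":-5,"ty":0,"tz":9,"turn":0}]' ; python3 held.py 30 .052
```

```text
time: 24.68
position: [0.5121, -0.2489, 0.165]
tool_rot: [-0.534, -3.096, 0.0]
ft_force: [0.2, 0.2, -0.9]
grip_width: 0.04
grip_force: 39.3
n 268 err 0.0007 lean deg 27.7 roll -1.3 foot h,Y,z [39.4  0.1 58.5] tcp h,Y,z [ 72.7 -31.4 129. ] dev from axis: along 70.4 n 4.9
```

```bash
python3 -m crank '[{"tx":-1,"ty":0,"tz":2,"turn":0},{"tx":-3,"ty":0,"tz":5,"turn":0},{"tx":-3,"ty":0,"tz":5,"turn":0}]'; python3 go.py .5 -.25 .15 70.4;  python3 -m crank '[{"tx":-1,"ty":0,"tz":1,"turn":0},{"tx":-1.5,"ty":0,"tz":3,"turn":0},{"tx":-1.5,"ty":0,"tz":3,"turn":0}]' 0 12; python3 held.py 30 .052
```

```text
time: 25.15
position: [0.5153, -0.2499, 0.1602]
tool_rot: [0.533, 3.095, 0.0]
ft_force: [1.7, 0.6, 0.4]
grip_width: 0.046
grip_force: 39.4
t 25.15 pos [ 0.5153 -0.2499  0.1602] az 70.44 tilt [ 0.001 -0.   ] tx ty tz [14.4 -5.3 10.2] turn 0.01 F [1.7 0.6 0.4] w 4.0 gf 39.4
time: 25.52
position: [0.5166, -0.2507, 0.1577]
tool_rot: [0.534, 3.095, -0.0]
ft_force: [-0.6, 0.9, 3.7]
grip_width: 0.052
grip_force: 13.3
n 242 err 0.0009 lean deg 27.2 roll 0.8 foot h,Y,z [37.3 -3.4 53.9] tcp h,Y,z [ 67.8 -31.7 121.7] dev from axis: along 65.4 n 5.3
```

```bash
python3 -m crank '[{"tx":-1,"ty":0,"tz":2,"turn":0},{"tx":-1.5,"ty":0,"tz":3,"turn":0},{"tx":-1.5,"ty":0,"tz":3,"turn":0}]' 0 8; python3 -m crank '[{"tx":0,"ty":0,"tz":0,"turn":0},{"tx":0,"ty":0,"tz":0,"turn":0},{"tx":0,"ty":0,"tz":0,"turn":0}]' 18;  python3 -m crank '[{"tx":5,"ty":0,"tz":-9,"turn":0},{"tx":15,"ty":0,"tz":-26,"turn":0},{"tx":25,"ty":0,"tz":-43,"turn":0},{"tx":60,"ty":-20,"tz":-70,"turn":0},{"tx":120,"ty":-60,"tz":-80,"turn":0}]' >/dev/null; python3 -m crank '[{"tx":60,"ty":-40,"tz":0,"turn":0},{"tx":60,"ty":-40,"tz":0,"turn":0}]'>/dev/null;python3 nest.py 62 .052;python3 - <<'E'
from fit import *
import cv2
P=np.vstack([cloud(c,ctrl.get_image(c)[1])[0] for c in("scene","top")])
w=P-O;t=w@A;r=np.linalg.norm(w-np.outer(t,A),axis=1)
# steps of the rim bands: outer radius against t
q=(w@Y<.0)&(r<.042)
for a in np.arange(.05,.15,.003):
    k=q&(t>a)&(t<a+.003); print(int(a*1000),k.sum(),(1e3*np.percentile(r[k],[50,90])).round(1) if k.sum()>3 else "",end=" | ")
a=cv2.resize(ctrl.get_image('scene')[0][90:220,180:310,::-1],(400,400),interpolation=cv2.INTER_CUBIC)
b=cv2.resize(ctrl.get_image('top')[0][80:180,130:230,::-1],(400,400),interpolation=cv2.INTER_CUBIC)
cv2.imwrite('pics/n2.png',np.hstack([a,b]))
E
```

```text
time: 26.0
position: [0.5171, -0.2517, 0.1555]
tool_rot: [-0.535, -3.095, -0.0]
ft_force: [-3.9, 1.4, 12.6]
grip_width: 0.062
grip_force: 10.0
time: 26.38
position: [0.5173, -0.2507, 0.1537]
tool_rot: [-0.533, -3.095, -0.0]
ft_force: [0.0, -0.5, 0.3]
grip_width: 0.199
grip_force: 0.0
n 1245 err 0.0007 lean 29.9 roll -4.2 along 62.9 n 1.5 Y 3.6
50 24 [27.2 28.3] | 53 19 [28.1 28.9] | 56 16 [28.7 29.5] | 59 21 [30.4 31. ] | 62 39 [30.8 32.6] | 65 41 [31.5 32.5] | 68 55 [31. 32.] | 71 48 [30.6 32.4] | 74 51 [30.5 32.7] | 77 76 [30.1 32.4] | 80 67 [29.7 31.5] | 83 22 [28.2 29.6] | 86 25 [27.6 29.7] | 89 109 [17.  30.9] | 92 72 [30.4 32.8] | 95 67 [30.9 32.6] | 98 50 [30.9 32.3] | 101 58 [30.9 33.2] | 104 74 [31.2 33.2] | 107 80 [30.7 32.8] | 110 86 [29.8 32.1] | 113 37 [28.3 30.3] | 116 38 [28.9 31.1] | 119 49 [31.  32.6] | 122 59 [31.7 33.6] | 125 63 [32.1 34.5] | 128 60 [32.  33.9] | 131 56 [32.2 34.6] | 134 62 [32.6 34.5] | 137 122 [32.1 33.8] | 140 59 [32.4 34.2] | 143 2  | 146 0  | 149 0  |
```

View pics/n2.png

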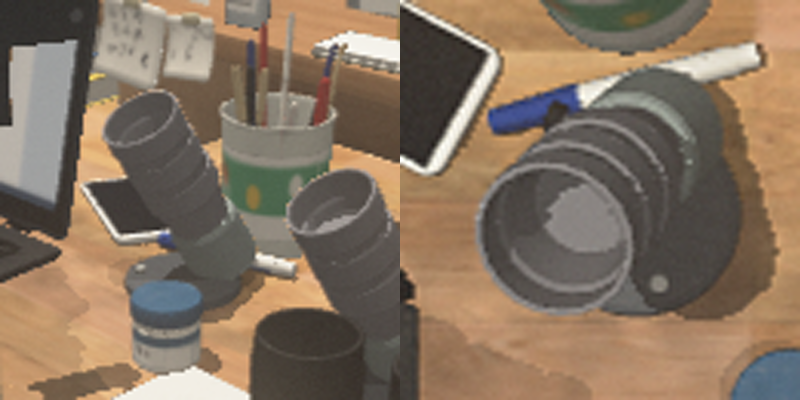

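```bash
python3 - <<'E'
from fit import *
t=O+.0715*L-.0325*Y+.122*Z; print(t.round(4), (t+.045*A).round(4))
E
python3 go.py .4943 -.2420 .197 70.4
```

```text
[ 0.5128 -0.2503  0.158 ] [ 0.4916 -0.2427  0.197 ]
t 27.55 pos [ 0.3355 -0.2786  0.2329] az 70.44 tilt [-0.001  0.003] tx ty tz [-137.5   87.6   35.8] turn 0.01 F [ 0.   0.3 -0.5] w 18.4 gf 0.0
```

```bash
python3 -m crank '[{"tx":-50,"ty":40,"tz":-5,"turn":0},{"tx":-100,"ty":70,"tz":-5,"turn":0},{"tx":-135,"ty":86,"tz":0,"turn":0},{"tx":-135,"ty":86,"tz":33,"turn":0},{"tx":-135,"ty":86,"tz":33,"turn":0}]' 20 >/dev/null; python3 -m crank '[{"tx":0,"ty":0,"tz":0,"turn":0}]' >/dev/null; python3 go.py .5128 -.2503 .158 70.4
```

```text
t 28.3 pos [ 0.4911 -0.2429  0.2004] az 70.42 tilt [-0.001  0.002] tx ty tz [-23.    0.3  42.4] turn 0.0 F [ 0.4 -0.3  0.4] w 20.0 gf 0.0
```

```bash
python3 -m crank '[{"tx":-8,"ty":0,"tz":14,"turn":0},{"tx":-16,"ty":0,"tz":28,"turn":0},{"tx":-23,"ty":0,"tz":42,"turn":0},{"tx":-23,"ty":0,"tz":42,"turn":0}]' >/dev/null; python3 go.py .5128 -.2503 .158 70.4; python3 -m crank '[{"tx":0,"ty":0,"tz":0,"turn":0},{"tx":0,"ty":0,"tz":0,"turn":0},{"tx":0,"ty":0,"tz":0,"turn":0}]' 0 25; python3 held.py 30 .052; python3 -m crank '[{"tx":0,"ty":1,"tz":0,"turn":0},{"tx":-1,"ty":2,"tz":2,"turn":0},{"tx":-1,"ty":2,"tz":2,"turn":0}]'; python3 held.py 30 .052
```

```text
t 28.8 pos [ 0.5123 -0.2503  0.1571] az 70.41 tilt [-0.003  0.003] tx ty tz [-0.4  0.2 -0.9] turn 0.0 F [-0.2 -0.1 -0.3] w 19.9 gf 0.0
time: 29.18
position: [0.5138, -0.2506, 0.1588]
tool_rot: [0.535, 3.095, 0.004]
ft_force: [1.7, 1.1, 4.9]
grip_width: 0.062
grip_force: 23.9
n 241 err 0.0008 lean deg 25.9 roll -1.3 foot h,Y,z [38.4 -1.  52.2] tcp h,Y,z [ 70.5 -32.5 122.8] dev from axis: along 64.4 n 7.1
time: 29.65
position: [0.5141, -0.2507, 0.1578]
tool_rot: [-0.536, -3.095, -0.002]
ft_force: [-4.3, -0.5, 13.5]
grip_width: 0.059
grip_force: 24.3
n 235 err 0.0008 lean deg 30.2 roll -0.4 foot h,Y,z [34.9 -2.5 55.7] tcp h,Y,z [ 70.2 -32.5 121.8] dev from axis: along 65.7 n 2.4
```

```bash
python3 -m crank '[{"tx":0.5,"ty":0,"tz":-1,"turn":0},{"tx":0.5,"ty":0,"tz":-1,"turn":0}]' 0 8 >/dev/null; python3 -m crank '[{"tx":0,"ty":0,"tz":0,"turn":0},{"tx":0,"ty":0,"tz":0,"turn":0}]' 18 >/dev/null;  python3 -m crank '[{"tx":5,"ty":0,"tz":-9,"turn":0},{"tx":15,"ty":0,"tz":-26,"turn":0},{"tx":25,"ty":0,"tz":-43,"turn":0},{"tx":60,"ty":-20,"tz":-70,"turn":0},{"tx":120,"ty":-60,"tz":-80,"turn":0}]' >/dev/null; python3 -m crank '[{"tx":60,"ty":-40,"tz":0,"turn":0},{"tx":60,"ty":-40,"tz":0,"turn":0}]'>/dev/null;python3 nest.py 62 .052; python3 nest.py 62 .055; python3 - <<'E'
from fit import *
# reference: full stack top cup; holder marks give foot centre; same geometry
m=np.array([.5335,-.4485,0])
best=None
for az in np.radians([150,165,180,195,210]):
    l=np.array([np.cos(az),np.sin(az),0]);a=.5*l+.866*Z
    o0=m-.031*l+np.array([0,0,.036])+.06*a
    o,u,n,e=fit(o0,a,lo=.052)
    print(round(np.degrees(az)),o.round(4),u.round(3),n,e.round(4),"underside z",round(1e3*o[2],1))
o,u,n,e=fit(O+.062*A,A,lo=.052);print("low stack",o.round(4),u.round(3),n,"home would be",(O+.06*A).round(4))
E
```

```text
n 1242 err 0.0007 lean 30.4 roll -3.7 along 63.7 n 1.1 Y 2.4
n 1181 err 0.0007 lean 30.5 roll -3.1 along 62.5 n 1.1 Y 2.0
150 [ 0.5308 -0.4562  0.0974] [-0.47   0.354  0.808] 1205 0.0007 underside z 97.4
165 [ 0.5346 -0.4439  0.0903] [-0.495  0.164  0.854] 1350 0.0006 underside z 90.3
180 [ 0.5332 -0.4402  0.0909] [-0.487  0.107  0.867] 1293 0.0007 underside z 90.9
195 [ 0.5345 -0.4464  0.0915] [-0.497  0.199  0.844] 1337 0.0006 underside z 91.5
210 [ 0.5383 -0.4412  0.1414] [-1.168  0.19     nan] 786 0.0014 underside z 141.4
low stack [ 0.561  -0.2321  0.0913] [-0.497  0.143  0.856] 1234 home would be [ 0.5628 -0.2336  0.088 ]fit.py:18: RuntimeWarning: invalid value encountered in sqrt
  u=np.r_[x[3:],np.sqrt(1-x[3]**2-x[4]**2)]
```

```bash
python3 - <<'E'
from fit import *
S={}
for nm,o0,a in(("full",np.array([.5346,-.4439,.0903]),np.array([-.495,.164,.854])),("low",np.array([.561,-.2321,.0913]),np.array([-.497,.143,.856]))):
    o,u,n,e=fit(o0,a,lo=.052)
    for c in("scene","top"):
        P=cloud(c,ctrl.get_image(c)[1])[0]
        w=P-o;t=w@u;r=np.linalg.norm(w-np.outer(t,u),axis=1)
        k=(r<.036)&(t>.03)&(t<.1); fl=(r<.014)&(abs(t-.03)<.015)
        print(nm,c,"z top pct",(1e3*np.percentile(P[k][:,2],[97,99,99.7,100])).round(1),"floor t, z at axis",fl.sum(),(1e3*np.median(t[fl])).round(1) if fl.sum()>5 else None, (1e3*np.median(P[fl][:,2])).round(1) if fl.sum()>5 else None)
for c in("scene","top"):
  for q in("cup_a","paste_jar","body_ivory","body_black","holder_low"):
    print(c,q,[(np.round(r["xyz"],3).tolist(),round(r["confidence"],2)) for r in ctrl.mark_of(c,q)])
print(ctrl.get_state()["time"])
E
```

```text
full scene z top pct [169.  172.  173.9 174.6] floor t, z at axis 0 None None
full top z top pct [170.4 172.1 172.8 174.3] floor t, z at axis 1 None None
low scene z top pct [170.1 173.3 174.3 174.9] floor t, z at axis 0 None None
low top z top pct [171.  173.1 174.  176.9] floor t, z at axis 145 27.8 113.4
scene cup_a [([0.575, -0.235, 0.063], 0.7), ([0.562, -0.236, 0.092], 0.66)]
scene paste_jar [([0.466, -0.309, -0.002], 0.77)]
scene body_ivory []
scene body_black [([0.535, -0.557, -0.004], 0.89), ([0.412, -0.489, -0.0], 0.84), ([0.44, -0.572, 0.0], 0.56)]
scene holder_low [([0.563, -0.232, -0.005], 0.65)]
top cup_a [([0.567, -0.229, 0.087], 0.93), ([0.565, -0.234, 0.003], 0.55), ([0.576, -0.238, 0.064], 0.54)]
top paste_jar [([0.462, -0.312, -0.001], 0.86)]
top body_ivory []
top body_black [([0.413, -0.485, 0.001], 0.91), ([0.532, -0.551, -0.002], 0.76), ([0.442, -0.568, -0.001], 0.75), ([0.593, -0.245, 0.036], 0.65)]
top holder_low [([0.566, -0.234, 0.004], 0.56), ([0.534, -0.446, -0.006], 0.27)]
32.825
```

```bash
python3 -c "
from bench import ctrl
print(ctrl.close_job())"
```

```text
the job is handed in; nothing more can be done
None
```

Both loose cups are nested in the low holder and the job is handed in at about 33 s. The new stack's top measures within about 2 mm of the full stack's; the top cup still leans roughly 3–4° sideways, so it may not be sitting perfectly flat. The jar and black bodies read unmoved; I couldn't re-check the ivory one because the networks didn't report it.

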